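# Re-zero and set the purge-gas needle valve on the optical table

### The job

Reset the purge-gas flow: turn the red valve handle clockwise (seen from above) until you feel it come up snug against its soft seat, without crushing the seat, then open it anticlockwise, less than a turn, until its white pointer stands over the yellow mark on its dial, and let go. Leave the blue valve's setting and the other things on the table as they are.

Things in the scene. Friction and masses are not known exactly. Their poses are not given: they have to be found in the camera images.
- red_grip (a point): Red valve handle: straight bar 76 mm long, 12 thick, 28 tall, on a vertical spindle. Point on the spindle axis, 13 mm below the bar's flat top; x runs along the bar towards its white pointer, z up. It stays where it is left (friction 0.06 N m). Clockwise from above closes; the seat comes 0.7 to 1.9 rad from the start and cannot be seen, only felt. Opens to 4.2 rad from it.
- red_stand: Red valve's block under the handle, fixed to the table: foot 100 by 86 mm, aluminium block with pipe stubs reaching 58 mm out along its y and -y, and on top a black dial 110 mm across whose face is 62 mm above the table. The bar's lower edge is 30 mm above the dial. Origin on the table, on the spindle axis. Its yaw tells nothing exact of where the seat is.
- red_pointer (a point): Tip of the red handle's white pointer, a small nose on the end of the bar that has the white stripe on top; 42 mm from the spindle axis, 12 mm below the grip point. x points outwards along the bar.
- set_mark (a point): Point on the yellow mark, a radial line on the red valve's dial ending in a yellow tab at the rim. 42 mm from the spindle axis, about 32 mm below the pointer tip, which stands straight above it when the valve is set. x points outwards. The mark lies 1.5 to 2.6 rad anticlockwise of where the pointer is when the valve seats.
- red_seat (a joint): Elastic twist (rad) of the red valve's soft seat: 0 free, about 0.02 either way while the handle merely turns, growing as the handle is pressed clockwise against it, 3 N m per rad; handle and seat then turn together and spring back on release. Snug: held a moment between 0.06 and 0.30 (0.18 to 0.9 N m; aim for 0.15, 0.45 N m). Crushed beyond 0.30.
- blue_grip (a point): The same point on the handle of the blue valve, which is of the same make and dimensions with no yellow mark, and stands beside the red one, to its left or right. To be left as it is.
- blue_pointer (a point): Pointer tip of the blue handle, 42 mm from its spindle axis.
- lens_jar: Small amber jar with black cap, 36 mm across, 45 mm tall, between the valves; origin at its underside. Leave alone.
- lens_mount: Lens in a black ring on a post with a round 60 mm foot, 133 mm tall, beyond the valves; origin under the foot. Leave alone.
- driver: Orange-handled screwdriver, 160 mm long, lying on the table at the robot's right. Leave alone.
- knob_cap: Black round cap, 40 mm across, 26 mm tall, at the robot's left; origin at its underside. Leave alone.
- spacer: Brass block 50 by 35 by 30 mm, beyond the valves on the right; origin at its underside. Leave alone.
- sensor_box: White instrument box 70 by 110 by 30 mm, beyond the valves on the left; origin at its underside. Leave alone.

How it is judged:
By the outcome, as a careful person would: the job done as asked, in the order asked, and still so for the second after the job is handed in, with the robot touching nothing.
It also fails if it takes over 72 s, if anything falls off the work surface, if the arm or the gripper's body presses on something with over 40 N, if the wrist force passes 120 N, or if a joint passes its speed limit or range.

### The arm

A 6-joint arm with a two-finger parallel gripper is mounted at the origin on the work surface. World frame = base frame: x ahead of the robot, y to its left, z up, the work surface at z = 0. Lengths are in m, angles in rad, forces in N, time in s.
With the tool pointing down it reaches from about 0.4 to 0.925 m from the base axis. Payload 3.4 kg.
Tool frame: the origin (TCP) lies midway between the tips of the shut fingers; the grasp point (between the pads) lies 19 mm behind it; z points along the fingers, y is the line along which they close (so a half turn about z gives the same grasp; the last joint's range is limited). The gripper opens to 85 mm and grips with 20 to 120 N. Pads are 22 mm wide; open, the fingers measure 114 mm over their backs; the gripper's body (76 mm by 85 mm) begins 54 mm behind the grasp point. The pads swing forward as they close: fully open they stand 13 mm farther back than shut.
Start: joints at [1.125, 0.307, 1.506, -0, 1.328, -0.073], TCP at [0.209, 0.536, 0.231] pointing down, gripper open.
Joint ranges: [-3.12, 3.12], [-1.05, 2.28], [0.14, 2.33], [-1.42, 4.57], [0.1, 2.73], [-2.68, 2.68]. Speed limits (rad/s): [2.57, 2.57, 3.14, 3.14, 3.14, 3.14].

### API

Orientations are given as a rotation vector (axis times angle).
In Python, from cell import state, camera, camera_model, close_job gives the robot as it stands.
- The arm moves only by the shell command python3 -m inch 'ROWS'. ROWS is JSON, a list of rows, each an object with "grip": the closure, from 0 (fully open) to 1 (shut); "xyz": the shift along the tool's x, y, z each as a share of 0.075 m, from -1 to 1, a list of three; "twist": the turn, a rotation vector about the tool's x, y, z each as a share of 180 degrees, from -1 to 1, a list of three. In form: [{"grip": grip, "xyz": [dx, dy, dz], "twist": [ax, ay, az]}, ...]. A call has 1 to 10 rows; each row shifts and turns the commanded pose from where the row before left it, along the tool's axes as they then stand; what a row does not reach is not made up. A row lasts 1/12 s, in which the tool goes at most 41.7 mm and 7.16 degrees, less where a joint would pass 70% of its speed; a pose out of reach is approached as far as the arm can. A call with a number of a shift or a turn outside -1 to 1 is refused whole. A call with a gripper value outside its range is refused whole. The fingers move at their own pace and stop on an object; the grip force is fixed at half the most. Time passes only in rows, so rows that do not move let the fingers close. It gives the time, the measured TCP pose, the force, the opening and the grip force at its end, in the units of the state.
- state(): the state, without advancing time (a new reading comes with each control period).
- camera(name): name is "scene" or "side" or "wrist"; returns the picture (420x560x3 uint8, blue, green, red); there is no depth.
- camera_model(name): a dict with "intrinsics" (3x3 intrinsics, pixels), "rvec" (rotation vector, rad) and "tvec" (3), from world to camera coordinates, as OpenCV has them. Camera axes: x right, y down, z forward; pixel columns grow to the right and rows downward; lengths in m; the calibration is good to about 2 mm. A picture is of the moment at which its call begins: read the wrist's pose just before it. camera_model takes no time and is no camera call; for the wrist camera it gives the pose at the moment of the call.
- close_job(): hands the job in; it is judged then, once.
The state is a dict: "clock": time; "joint_positions": joint angles; "qvel": joint speeds; "tau": joint torques, N m; "ee_pos": TCP position; "tool_rot": TCP orientation; "ft_force": force on the tool from outside, world axes, zero at the start; "wrist_torque": the same for the moment, N m; "grip_width": finger opening in m; "gripper_force": force on a finger pad.
Only numpy, scipy, OpenCV 4.12 (cv2) and the standard library are available. Lean on these libraries where they do the work, as an engineer would, in place of code of your own. Each camera call takes 0.05 s, during which the arm holds its last target. There are 200 camera calls.

## Working session

There is one attempt and no reset: what is moved stays moved. The work goes in short steps, Python scripts to look and compute and a shell command to move; the robot and the scene stay as the last step left them, time stands still between calls to the robot, and variables do not carry over. Pictures are saved under pics/ and viewed, at most 10 in all, crops included, and the job is handed in when it is done.

```bash
mkdir -p pics; ls
python3 - <<'E'
from cell import *
import cv2
for n in("scene","side"):
    cv2.imwrite(f"pics/{n}0.png",camera(n)); m=camera_model(n); print(n,m)
print(state())
E
```

```text
pics
scene {'intrinsics': array([[481.79731794,   0.        , 281.03714096],
       [  0.        , 481.79731794, 212.7223076 ],
       [  0.        ,   0.        ,   1.        ]]), 'rvec': array([ 1.45405174,  2.25622439, -0.7773    ]), 'tvec': array([ 0.26228995, -0.38472076,  1.54464378])}
side {'intrinsics': array([[437.52592519,   0.        , 280.99778131],
       [  0.        , 437.52592519, 206.63980354],
       [  0.        ,   0.        ,   1.        ]]), 'rvec': array([ 0.56856812, -2.80356535,  0.95116088]), 'tvec': array([0.56532052, 0.24483355, 1.05965164])}
{'clock': 0.1, 'joint_positions': array([ 1.12552759e+00,  3.07499069e-01,  1.50753704e+00,  1.17406636e-05,
        1.32841187e+00, -7.34932449e-02]), 'qvel': array([-0.00040376, -0.00082579, -0.00392905, -0.00087971, -0.00106728,
        0.0010316 ]), 'tau': array([ 1.24985341e-03, -4.58526528e+01, -2.52608693e+01,  6.81470556e-05,
        5.63527748e-03,  2.67401088e-07]), 'ee_pos': array([0.20862498, 0.5351451 , 0.23047481]), 'tool_rot': array([-5.80540350e-01, -3.08699053e+00,  2.81182769e-03]), 'ft_force': array([ 0.29903749, -0.34540697, -0.51291094]), 'wrist_torque': array([-0.02539875,  0.02965695, -0.01961564]), 'gripper_force': 0.0, 'grip_width': 0.08549391152770251}
```

View pics/scene0.png

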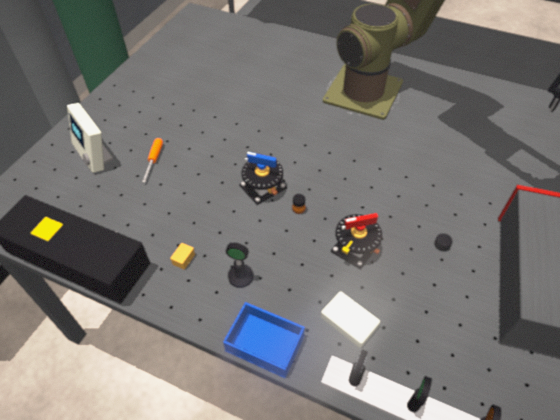

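View pics/side0.png

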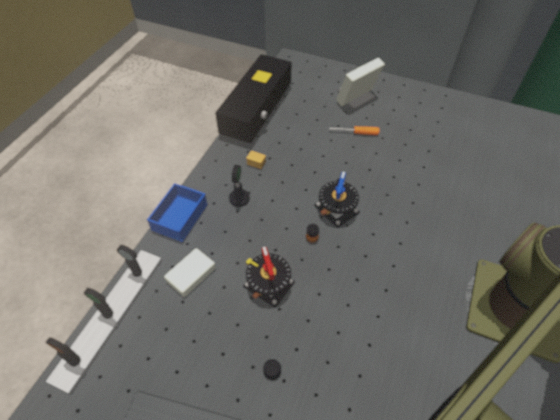

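The scene view shows the red valve near (360,232), with its yellow tab near (347,247) and the blue valve near (262,172). In the side view red is near (268,270) and blue near (340,195).

```bash
cat > h.py <<'E'
import numpy as np, cv2
from cell import *
def ray(m,uv):
    R=cv2.Rodrigues(np.array(m["rvec"]))[0]; t=np.array(m["tvec"]).ravel()
    p=cv2.undistortPoints(np.float64(uv).reshape(-1,1,2),m["intrinsics"],None).reshape(-1,2)
    return -R.T@t, np.c_[p,np.ones(len(p))]@R
def plane(m,uv,z):
    c,d=ray(m,uv); return c+d*((z-c[2])/d[:,2])[:,None]
def proj(m,P):
    return cv2.projectPoints(np.float64(P).reshape(-1,1,3),np.array(m["rvec"]),np.array(m["tvec"]),m["intrinsics"],None)[0].reshape(-1,2)
def mask(im,col):
    h=cv2.cvtColor(im,cv2.COLOR_BGR2HSV)
    H,S,V=[h[...,i].astype(int) for i in range(3)]
    return {"red":((H<5)|(H>172))&(S>170)&(V>110),"yellow":(H>22)&(H<33)&(S>150)&(V>120),"white":(S<60)&(V>170)}[col]
E
python3 - <<'E'
from h import *
out=[]
for n,(cx,cy) in dict(scene=(360,235),side=(268,270)).items():
    im=cv2.imread(f"pics/{n}0.png"); m=camera_model(n)
    for col,z in (("red",.11),("yellow",.062)):
        k=mask(im,col); b=np.zeros_like(k); b[cy-35:cy+35,cx-35:cx+35]=1
        y,x=np.where(k&b); P=plane(m,np.c_[x,y],z)
        w,v=np.linalg.eigh(np.cov(P[:,:2].T)); print(n,col,len(x),P.mean(0).round(4),"axis",np.degrees(np.arctan2(v[1,1],v[0,1])).round(1), np.ptp((P[:,:2]-P[:,:2].mean(0))@v[:,1]).round(3),(x.mean(),y.mean()))
    out.append(cv2.resize(im[cy-40:cy+40,cx-45:cx+45],None,fx=4.4,fy=4.4,interpolation=cv2.INTER_CUBIC))
cv2.imwrite("pics/crop0.png",np.hstack(out))
E
```

```text
scene red 274 [0.5749 0.1769 0.11  ] axis 138.7 0.08 (np.float64(362.14233576642334), np.float64(221.34306569343065))
scene yellow 80 [0.6149 0.1649 0.062 ] axis 160.8 0.07 (np.float64(348.9625), np.float64(244.8))
side red 116 [0.5695 0.1821 0.11  ] axis 126.3 0.051 (np.float64(267.92241379310343), np.float64(265.37931034482756))
side yellow 25 [0.6216 0.1652 0.062 ] axis 173.8 0.024 (np.float64(251.64), np.float64(262.32))
```

View pics/crop0.png

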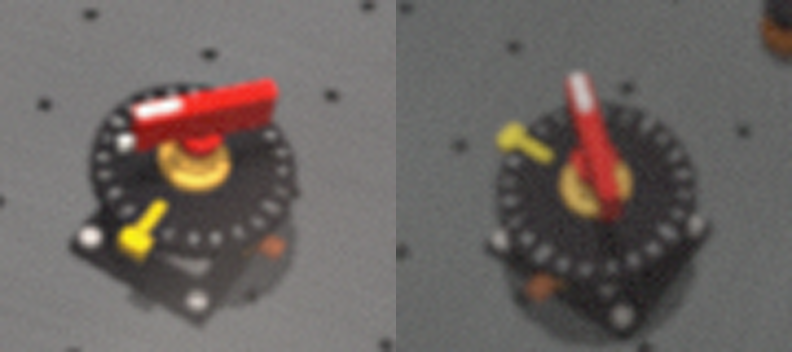

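The crops give these positions:
- **Scene crop:** white pointer end at the left (~(347,221) in the full image), yellow tab lower left.
- **Side crop:** pointer end at the top, yellow tab upper left.

Next I'll compute the centre and the angles.

Run:
```python
from h import *
from scipy.spatial.transform import Rotation as R
o={'scene':(315,195,0),'side':(223,230,396)}
pts={'scene':dict(c=(193,165),w1=(135,110),w2=(272,86),y=(135,243)),'side':dict(c=(597,183),w1=(577,75),w2=(612,205),y=(510,135))}
for n in o:
    m=camera_model(n)
    f=lambda k:((pts[n][k][0]-o[n][2])/4.4+o[n][0],pts[n][k][1]/4.4+o[n][1])
    c=plane(m,[f('c')],.062)[0];a=plane(m,[f('w1')],.12)[0];b=plane(m,[f('w2')],.12)[0];y=plane(m,[f('y')],.062)[0]
    print(n,c,a,b,(a+b)/2,'ptr',np.degrees(np.arctan2(*(a-b)[1::-1])),'mark',np.degrees(np.arctan2(*(y-c)[1::-1])),np.linalg.norm(y-c),np.linalg.norm(a-b))
s=state();print(R.from_rotvec(s['tool_rot']).as_matrix().round(3))
m=camera_model("wrist");Rw=cv2.Rodrigues(m["rvec"])[0];print(m,-Rw.T@np.ravel(m["tvec"]),Rw)
```

```text
scene [0.57263309 0.17439395 0.062     ] [0.59417979 0.14322562 0.12      ] [0.55064376 0.20222152 0.12      ] [0.57241177 0.17272357 0.12      ] ptr -53.574523019476956 mark -10.72636843635203 0.06071278899720238 0.07332054239628769
side [0.57301822 0.17234242 0.062     ] [0.59491979 0.14605503 0.12      ] [0.54671278 0.20986102 0.12      ] [0.57081628 0.17795802 0.12      ] ptr -52.92804719235103 mark -8.766687506149461 0.05729468900902296 0.07996949734364053
[[-0.932  0.363 -0.001]
 [ 0.363  0.932 -0.002]
 [ 0.    -0.002 -1.   ]]
{'intrinsics': array([[354.43348104,   0.        , 280.16717306],
       [  0.        , 354.43348104, 215.48192359],
       [  0.        ,   0.        ,   1.        ]]), 'rvec': array([-2.36719815, -1.61958357, -0.25396805]), 'tvec': array([-0.57397521, -0.04189403,  0.38080625])} [0.13556238 0.5644566  0.37313219] [[ 0.36278295  0.93186808 -0.00322568]
 [ 0.88615205 -0.34391029  0.3105805 ]
 [ 0.28831071 -0.11553176 -0.95054161]]
```

```bash
python3 -m inch '[{"grip":0,"xyz":[-0.313,-0.136,0],"twist":[0,0,0]},{"grip":0,"xyz":[-0.313,-0.136,0],"twist":[0,0,0]},{"grip":0,"xyz":[-0.313,-0.136,0],"twist":[0,0,0]},{"grip":0,"xyz":[-0.313,-0.136,0],"twist":[0,0,0]},{"grip":0,"xyz":[-0.313,-0.136,0],"twist":[0,0,0]},{"grip":0,"xyz":[-0.313,-0.136,0],"twist":[0,0,0]},{"grip":0,"xyz":[-0.313,-0.136,0],"twist":[0,0,0]},{"grip":0,"xyz":[-0.313,-0.136,0],"twist":[0,0,0]},{"grip":0,"xyz":[-0.313,-0.136,0],"twist":[0,0,0]},{"grip":0,"xyz":[-0.313,-0.136,0],"twist":[0,0,0]}]'
python3 -m inch '[{"grip":0,"xyz":[-0.313,-0.136,0],"twist":[0,0,0]},{"grip":0,"xyz":[-0.313,-0.136,0],"twist":[0,0,0]},{"grip":0,"xyz":[-0.313,-0.136,0],"twist":[0,0,0]},{"grip":0,"xyz":[-0.313,-0.136,0],"twist":[0,0,0]},{"grip":0,"xyz":[-0.313,-0.136,0],"twist":[0,0,0]},{"grip":0,"xyz":[-0.313,-0.136,0],"twist":[0,0,0]},{"grip":0,"xyz":[-0.313,-0.136,0],"twist":[0,0,0]},{"grip":0,"xyz":[-0.313,-0.136,0],"twist":[0,0,0]},{"grip":0,"xyz":[-0.313,-0.136,0],"twist":[0,0,0]},{"grip":0,"xyz":[-0.313,-0.136,0],"twist":[0,0,0]}]'
python3 -m inch '[{"grip":0,"xyz":[0,0,0],"twist":[0,0,0.035]},{"grip":0,"xyz":[0,0,0],"twist":[0,0,0.035]},{"grip":0,"xyz":[0,0,0],"twist":[0,0,0.035]},{"grip":0,"xyz":[0,0,0],"twist":[0,0,0.035]},{"grip":0,"xyz":[0,0,0],"twist":[0,0,0.036]},{"grip":0,"xyz":[0,0,0],"twist":[0,0,0]},{"grip":0,"xyz":[0,0,0],"twist":[0,0,0]},{"grip":0,"xyz":[0,0,0],"twist":[0,0,0]}]'
python3 - <<'E'
from h import *
from scipy.spatial.transform import Rotation as R
s=state();print(s);print(R.from_rotvec(s['tool_rot']).as_matrix().round(4))
im=camera("wrist");cv2.imwrite("pics/w1.png",im)
E
```

```text
clock: 0.93
ee_pos: [0.391, 0.3542, 0.2309]
tool_rot: [-0.58, -3.087, 0.001]
ft_force: [-0.6, -0.5, -0.3]
grip_width: 0.0851
gripper_force: 0.0
clock: 1.77
ee_pos: [0.5727, 0.1739, 0.2308]
tool_rot: [-0.581, -3.086, 0.001]
ft_force: [-0.2, 0.3, 0.0]
grip_width: 0.0855
gripper_force: 0.0
clock: 2.43
ee_pos: [0.572, 0.1751, 0.231]
tool_rot: [-1.397, -2.813, 0.001]
ft_force: [0.4, -0.7, -0.6]
grip_width: 0.0853
gripper_force: 0.0
{'clock': 2.4333, 'joint_positions': array([ 2.26372874e-01,  3.39503823e-01,  1.45672660e+00, -1.52552515e-06,
        1.34592118e+00, -4.22490696e-01]), 'qvel': array([-0.00086122, -0.00153347, -0.00104095,  0.0005792 ,  0.0008263 ,
        0.0106694 ]), 'tau': array([-3.11859115e-02, -4.80401731e+01, -2.54395688e+01, -2.33978688e-03,
        5.50646553e-03,  8.68649695e-04]), 'ee_pos': array([0.57204281, 0.17505753, 0.23103853]), 'tool_rot': array([-1.39723159e+00, -2.81329692e+00,  5.58794686e-04]), 'ft_force': array([ 0.35980945, -0.74672484, -0.60727206]), 'wrist_torque': array([-0.00872267, -0.07535347,  0.02031999]), 'gripper_force': 0.0, 'grip_width': 0.08534445052046175}
[[-6.043e-01  7.968e-01 -5.000e-04]
 [ 7.968e-01  6.043e-01 -1.000e-04]
 [ 2.000e-04 -5.000e-04 -1.000e+00]]
```

View pics/w1.png

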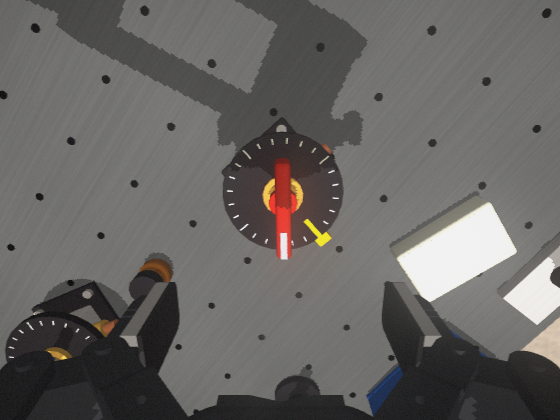

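Wrist view: bar at columns 276–291, rows 158–258, with the white end at (284,245). The dial is centred near (283,192) and the yellow tab is at (320,238). Next I'll fit the tick circle and measure the bar axis and the mark.

```bash
cat >> h.py <<'E'
def meas(im,m,c0=(0.5725,0.174),full=True):
    from scipy.optimize import least_squares
    g=cv2.cvtColor(im,cv2.COLOR_BGR2HSV); yy,xx=np.indices(im.shape[:2])
    P=plane(m,np.c_[xx.ravel(),yy.ravel()],.062)[:,:2].reshape(*im.shape[:2],2); r=np.linalg.norm(P-c0,axis=2)
    dg=lambda v:np.degrees(np.arctan2(v[1],v[0])).round(2)
    t=(r<.052)&(r>.038)&(g[...,1]<60)&(g[...,2]>150)
    Q=P[t]
    f=least_squares(lambda p:np.hypot(*(Q-p[:2]).T)-p[2],[*c0,.046],loss="soft_l1",f_scale=.001); c=f.x[:2]
    print("dial centre",f.x.round(4),t.sum())
    y=mask(im,"yellow"); 
    n,lab,st,_=cv2.connectedComponentsWithStats(y.astype(np.uint8))
    for i in range(1,n):
        Y=P[lab==i]
        if st[i,4]>20:
            rr=np.hypot(*(Y-c).T)
            if rr.max()>.035 and rr.max()<.07:
                q=Y[rr>.032]; ev=np.linalg.eigh(np.cov(q.T))[1][:,1]; print("mark",dg(q.mean(0)-c),"r",rr.min().round(3),rr.max().round(3),"own axis",dg(ev))
    T=plane(m,np.c_[xx.ravel(),yy.ravel()],.12)[:,:2].reshape(*im.shape[:2],2)
    rt=np.linalg.norm(T-c,axis=2)
    w=(g[...,1]<60)&(g[...,2]>200)&(rt<.045)&(rt>.005)
    # white stripe lies on top, connected to red; top face is bright red
    red=mask(im,"red")&(rt<.05)
    n,lab,st,_=cv2.connectedComponentsWithStats((w).astype(np.uint8))
    near=cv2.dilate(red.astype(np.uint8),np.ones((3,3)))
    i=max(range(1,n),key=lambda i:((lab==i)&(near>0)).sum()); W=T[lab==i]
    print("stripe mean",W.mean(0).round(4),"ang",dg(W.mean(0)-c),"n",len(W),"r",np.linalg.norm(W.mean(0)-c).round(4))
    return c
E
python3 - <<'E'
from h import *
im=cv2.imread("pics/w1.png");m=camera_model("wrist");c=meas(im,m)
R=mask(im,"red")
for y in range(160,262,10): x=np.where(R[y,240:330])[0]+240; print(y,x.min() if len(x) else 0,x.max() if len(x) else 0,im[y,284])
h=cv2.cvtColor(im,cv2.COLOR_BGR2HSV)
print(plane(m,[(283.5,160),(284,200),(284,258)],.12), proj(m,[[.572,.175,.12],[.572,.175,.062]]))
E
```

```text
dial centre [0.5745 0.1753 0.0473] 256
mark -12.25 r 0.034 0.064 own axis 168.54
stripe mean [0.5918 0.1544] ang -50.48 n 161 r 0.0271
160 0 0 [ 30  35 105]
170 275 289 [ 41  49 167]
180 275 289 [ 40  48 166]
190 275 290 [ 37  47 165]
200 270 296 [ 45  55 167]
210 271 294 [ 54  63 235]
220 276 290 [ 50  62 232]
230 276 290 [ 56  67 231]
240 277 290 [234 232 235]
250 277 289 [234 232 235]
260 0 0 [115 119 127]
[[0.55159706 0.2070921  0.12      ]
 [0.56993337 0.18367536 0.12      ]
 [0.59857409 0.14617712 0.12      ]] [[279.1681543  210.48771526]
 [279.43954728 191.40915028]]
```

```bash
python3 -m inch '[{"grip":0,"xyz":[-0.015,0.033,0.18],"twist":[0,0,0]},{"grip":0,"xyz":[0,0,0.18],"twist":[0,0,0]},{"grip":0,"xyz":[0,0,0.18],"twist":[0,0,0]},{"grip":0,"xyz":[0,0,0.18],"twist":[0,0,0]},{"grip":0,"xyz":[0,0,0.18],"twist":[0,0,0]},{"grip":0,"xyz":[0,0,0.18],"twist":[0,0,0]},{"grip":0,"xyz":[0,0,0.18],"twist":[0,0,0]},{"grip":0,"xyz":[0,0,0.18],"twist":[0,0,0]},{"grip":0,"xyz":[0,0,0.18],"twist":[0,0,0]},{"grip":0,"xyz":[0,0,0.18],"twist":[0,0,0]}]'
python3 -m inch '[{"grip":0.6,"xyz":[0,0,0],"twist":[0,0,0]},{"grip":0.6,"xyz":[0,0,0],"twist":[0,0,0]},{"grip":0.6,"xyz":[0,0,0],"twist":[0,0,0]},{"grip":0.6,"xyz":[0,0,0],"twist":[0,0,0]},{"grip":0.6,"xyz":[0,0,0],"twist":[0,0,0]}]'
python3 - <<'E'
from h import *
print(state()); cv2.imwrite("pics/w2.png",camera("wrist"))
E
```

```text
clock: 3.32
ee_pos: [0.575, 0.1757, 0.0957]
tool_rot: [1.399, 2.813, 0.0]
ft_force: [-0.6, -0.3, 0.2]
grip_width: 0.0854
gripper_force: 0.0
clock: 3.73
ee_pos: [0.5756, 0.1759, 0.0974]
tool_rot: [1.4, 2.811, 0.002]
ft_force: [0.2, 0.4, -0.0]
grip_width: 0.0339
gripper_force: 0.0
{'clock': 3.7333, 'joint_positions': array([ 2.26360983e-01,  4.67561325e-01,  1.61983638e+00, -3.53818396e-05,
        1.05216519e+00, -4.20036889e-01]), 'qvel': array([-0.00017212,  0.00176899,  0.00304046, -0.00013098, -0.00311262,
       -0.00099622]), 'tau': array([-4.10191215e-04, -5.09493113e+01, -2.05058312e+01, -1.69473122e-05,
       -3.47959016e-03, -3.54066651e-03]), 'ee_pos': array([0.57564999, 0.17586987, 0.0973919 ]), 'tool_rot': array([1.40015915e+00, 2.81054922e+00, 1.98765359e-03]), 'ft_force': array([ 0.168045  ,  0.39180439, -0.01255583]), 'wrist_torque': array([-0.00419123, -0.05580821, -0.02578486]), 'gripper_force': 0.0, 'grip_width': 0.03390528708692787}
```

View pics/w2.png

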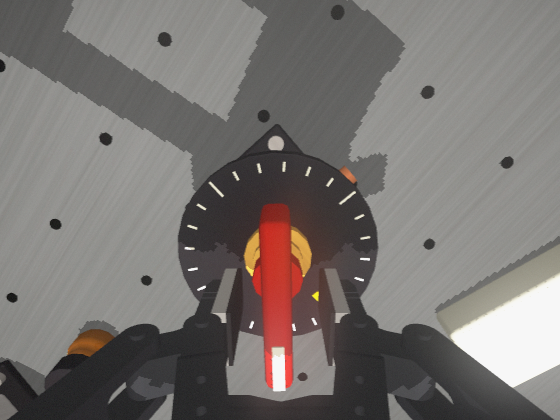

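Fingers straddle the bar on either side; the bar sits a few pixels left of the tool plane (column 280). I'll measure the remaining offset and angle.

Run:
```python
from h import *
im=cv2.imread("pics/w2.png");m=camera_model("wrist");R=mask(im,"red")
h=cv2.cvtColor(im,cv2.COLOR_BGR2HSV)
L=[]
for y in list(range(212,245,4))+list(range(310,345,4)):
    x=np.where((h[y,255:300,1]>150)&(h[y,255:300,2]>90)&((h[y,255:300,0]<8)|(h[y,255:300,0]>170)))[0]+255
    L.append(((x.min()+x.max())/2,y,x.max()-x.min()))
L=np.array(L);print(L[::3]);P=plane(m,L[:,:2],.12)[:,:2]
s=state();t=s['ee_pos'][:2];a=np.radians(127.05);T=np.array([[np.cos(a),np.sin(a)],[np.sin(a),-np.cos(a)]])
Q=(P-t)@T.T;f=np.polyfit(Q[:,0],Q[:,1],1);print(f,np.degrees(np.arctan(f[0])))
print((plane(m,[(275,205),(279,390)],.12)[:,:2]-t)@T.T)
meas(im,m,(0.5747,.1757))
```

```text
[[275.  212.   28. ]
 [274.5 224.   31. ]
 [274.  236.   30. ]
 [277.  310.   28. ]
 [277.  322.   28. ]
 [278.  334.   26. ]]
[-0.02039959 -0.00046626] -1.16864824107493
[[ 0.04377613 -0.00101466]
 [-0.03812928  0.00032843]]
dial centre [0.5757 0.1744 0.0483] 532
mark -13.12 r 0.032 0.037 own axis 136.17
stripe mean [0.592  0.1541] ang -51.34 n 532 r 0.0261
```

```bash
python3 -m inch '[{"grip":0.6,"xyz":[0,-0.006,0],"twist":[0,0,-0.006]},{"grip":1,"xyz":[0,0,0],"twist":[0,0,0]},{"grip":1,"xyz":[0,0,0],"twist":[0,0,0]},{"grip":1,"xyz":[0,0,0],"twist":[0,0,0]},{"grip":1,"xyz":[0,0,0],"twist":[0,0,0]},{"grip":1,"xyz":[0,0,0],"twist":[0,0,0]},{"grip":1,"xyz":[0,0,0],"twist":[0,0,0]}]'
python3 - <<'E'
from h import *
s=state();print({k:s[k] for k in("joint_positions","ee_pos","tool_rot","ft_force","wrist_torque","gripper_force","grip_width")})
E
```

```text
clock: 4.37
ee_pos: [0.5744, 0.1753, 0.0968]
tool_rot: [1.375, 2.825, -0.0]
ft_force: [-0.7, -0.4, 4.6]
grip_width: 0.0107
gripper_force: 60.9
{'joint_positions': array([ 2.25972375e-01,  4.67600974e-01,  1.62182719e+00, -2.03992015e-04,
        1.05209370e+00, -4.38893170e-01]), 'ee_pos': array([0.5744484 , 0.17529843, 0.09675422]), 'tool_rot': array([ 1.37465150e+00,  2.82469334e+00, -1.46737165e-04]), 'ft_force': array([-0.68946512, -0.35711574,  4.61070617]), 'wrist_torque': array([-0.16806595,  0.30252916,  0.04537127]), 'gripper_force': 60.86339056491852, 'grip_width': 0.010731253875315181}
```

```bash
cat > s.py <<'E'
from h import *
s=state();r=s['tool_rot'];print("yaw",round(np.degrees(2*np.arctan2(r[1],r[0])),2),"j6",s['joint_positions'][5].round(4),"pos",s['ee_pos'].round(4),"F",s['ft_force'].round(2),"M",s['wrist_torque'].round(3),"g",round(s['grip_width'],4),"t",s['clock'])
E
python3 s.py; python3 -m inch '[{"grip":1,"xyz":[0,0,0],"twist":[0,0,0.016]},{"grip":1,"xyz":[0,0,0],"twist":[0,0,0.016]},{"grip":1,"xyz":[0,0,0],"twist":[0,0,0.016]},{"grip":1,"xyz":[0,0,0],"twist":[0,0,0.016]},{"grip":1,"xyz":[0,0,0],"twist":[0,0,0.016]}]' >/dev/null; python3 s.py;  python3 -m inch '[{"grip":1,"xyz":[0,0,0],"twist":[0,0,0.016]},{"grip":1,"xyz":[0,0,0],"twist":[0,0,0.016]},{"grip":1,"xyz":[0,0,0],"twist":[0,0,0.016]},{"grip":1,"xyz":[0,0,0],"twist":[0,0,0.016]},{"grip":1,"xyz":[0,0,0],"twist":[0,0,0.016]}]' >/dev/null; python3 s.py
```

```text
yaw 128.1 j6 -0.4389 pos [0.5744 0.1753 0.0968] F [-0.69 -0.36  4.61] M [-0.168  0.303  0.045] g 0.0107 t 4.3667
yaw 113.57 j6 -0.1853 pos [0.5745 0.1753 0.0968] F [-1.26 -0.63  4.75] M [-0.16   0.254  0.122] g 0.0108 t 4.7833
yaw 99.16 j6 0.0661 pos [0.5746 0.1753 0.0967] F [-1.6  -1.38  5.39] M [-0.18   0.248  0.04 ] g 0.0108 t 5.2
```

```bash
cat >> s.py <<'E'
import sys; sys.exit(abs(s['wrist_torque'][2])>0.22)
E
python3 -m inch '[{"grip":1,"xyz":[0,0,0],"twist":[0,0,0.008]},{"grip":1,"xyz":[0,0,0],"twist":[0,0,0.008]}]' >/dev/null; python3 s.py && python3 -m inch '[{"grip":1,"xyz":[0,0,0],"twist":[0,0,0.008]},{"grip":1,"xyz":[0,0,0],"twist":[0,0,0.008]}]' >/dev/null && python3 s.py && python3 -m inch '[{"grip":1,"xyz":[0,0,0],"twist":[0,0,0.008]},{"grip":1,"xyz":[0,0,0],"twist":[0,0,0.008]}]' >/dev/null && python3 s.py && python3 -m inch '[{"grip":1,"xyz":[0,0,0],"twist":[0,0,0.008]},{"grip":1,"xyz":[0,0,0],"twist":[0,0,0.008]}]' >/dev/null && python3 s.py && python3 -m inch '[{"grip":1,"xyz":[0,0,0],"twist":[0,0,0.008]},{"grip":1,"xyz":[0,0,0],"twist":[0,0,0.008]}]' >/dev/null && python3 s.py && python3 -m inch '[{"grip":1,"xyz":[0,0,0],"twist":[0,0,0.008]},{"grip":1,"xyz":[0,0,0],"twist":[0,0,0.008]}]' >/dev/null && python3 s.py && python3 -m inch '[{"grip":1,"xyz":[0,0,0],"twist":[0,0,0.008]},{"grip":1,"xyz":[0,0,0],"twist":[0,0,0.008]}]' >/dev/null && python3 s.py && python3 -m inch '[{"grip":1,"xyz":[0,0,0],"twist":[0,0,0.008]},{"grip":1,"xyz":[0,0,0],"twist":[0,0,0.008]}]' >/dev/null && python3 s.py
```

```text
yaw 96.36 j6 0.1152 pos [0.5746 0.1754 0.0967] F [-1.44  0.19  5.17] M [-0.176  0.236  0.106] g 0.0104 t 5.3667False
```

```bash
sed -i 's/sys.exit(abs(\(.*\))>0.22)/sys.exit(int(abs(\1)>0.22))/' s.py; tail -1 s.py
python3 s.py && python3 -m inch '[{"grip":1,"xyz":[0,0,0],"twist":[0,0,0.008]},{"grip":1,"xyz":[0,0,0],"twist":[0,0,0.008]}]' >/dev/null && python3 s.py && python3 -m inch '[{"grip":1,"xyz":[0,0,0],"twist":[0,0,0.008]},{"grip":1,"xyz":[0,0,0],"twist":[0,0,0.008]}]' >/dev/null && python3 s.py && python3 -m inch '[{"grip":1,"xyz":[0,0,0],"twist":[0,0,0.008]},{"grip":1,"xyz":[0,0,0],"twist":[0,0,0.008]}]' >/dev/null && python3 s.py && python3 -m inch '[{"grip":1,"xyz":[0,0,0],"twist":[0,0,0.008]},{"grip":1,"xyz":[0,0,0],"twist":[0,0,0.008]}]' >/dev/null && python3 s.py && python3 -m inch '[{"grip":1,"xyz":[0,0,0],"twist":[0,0,0.008]},{"grip":1,"xyz":[0,0,0],"twist":[0,0,0.008]}]' >/dev/null && python3 s.py && python3 -m inch '[{"grip":1,"xyz":[0,0,0],"twist":[0,0,0.008]},{"grip":1,"xyz":[0,0,0],"twist":[0,0,0.008]}]' >/dev/null && python3 s.py && python3 -m inch '[{"grip":1,"xyz":[0,0,0],"twist":[0,0,0.008]},{"grip":1,"xyz":[0,0,0],"twist":[0,0,0.008]}]' >/dev/null && python3 s.py
```

```text
import sys; sys.exit(int(abs(s['wrist_torque'][2])>0.22))
yaw 96.36 j6 0.1152 pos [0.5746 0.1754 0.0967] F [-1.44  0.19  5.17] M [-0.176  0.236  0.106] g 0.0104 t 5.3667
yaw 93.48 j6 0.1654 pos [0.5746 0.1754 0.0968] F [-1.43 -1.5   3.73] M [-0.195  0.29   0.02 ] g 0.0109 t 5.5333
yaw 90.6 j6 0.2157 pos [0.5747 0.1753 0.0968] F [-1.09 -0.81  4.54] M [-0.158  0.243  0.055] g 0.0107 t 5.7
yaw 87.72 j6 0.2659 pos [0.5747 0.1754 0.0967] F [-1.81 -0.2   4.36] M [-0.202  0.24   0.056] g 0.0108 t 5.8667
yaw 84.84 j6 0.3162 pos [0.5747 0.1753 0.0968] F [-1.75 -0.63  3.55] M [-0.155  0.212  0.082] g 0.0107 t 6.0333
yaw 81.96 j6 0.3664 pos [0.5747 0.1753 0.0967] F [-0.99 -0.73  4.31] M [-0.179  0.223  0.035] g 0.0106 t 6.2
yaw 79.08 j6 0.4167 pos [0.5747 0.1753 0.0967] F [-1.78 -1.73  5.81] M [-0.164  0.236  0.065] g 0.0107 t 6.3667
yaw 76.22 j6 0.4668 pos [0.5747 0.1753 0.0968] F [-1.07 -0.94  5.51] M [-0.142  0.246  0.24 ] g 0.0107 t 6.5333
```

```bash
python3 -m inch '[{"grip":1,"xyz":[0,0,0],"twist":[0,0,0]}]'>/dev/null; python3 s.py;python3 -m inch '[{"grip":1,"xyz":[0,0,0],"twist":[0,0,0.008]},{"grip":1,"xyz":[0,0,0],"twist":[0,0,0]}]' >/dev/null; python3 s.py
```

```text
yaw 76.25 j6 0.4662 pos [0.5748 0.1753 0.0968] F [-0.72 -1.43  5.72] M [-0.193  0.191  0.254] g 0.0107 t 6.6167
yaw 74.83 j6 0.491 pos [0.5747 0.1753 0.0968] F [-0.42 -0.36  5.59] M [-0.2    0.197  0.302] g 0.0105 t 6.7833
```

```bash
python3 -m inch '[{"grip":1,"xyz":[0,0,0],"twist":[0,0,0.008]},{"grip":1,"xyz":[0,0,0],"twist":[0,0,0]}]'>/dev/null; python3 s.py;python3 -m inch '[{"grip":1,"xyz":[0,0,0],"twist":[0,0,0.008]},{"grip":1,"xyz":[0,0,0],"twist":[0,0,0]}]' >/dev/null; python3 s.py
```

```text
yaw 73.4 j6 0.516 pos [0.5748 0.1753 0.0967] F [-0.91 -0.4   5.17] M [-0.151  0.264  0.342] g 0.0113 t 6.95
yaw 71.98 j6 0.5409 pos [0.5748 0.1753 0.0967] F [-0.56 -1.1   5.26] M [-0.179  0.218  0.412] g 0.0111 t 7.1167
```

```bash
python3 -m inch '[{"grip":1,"xyz":[0,0,0],"twist":[0,0,0.008]},{"grip":1,"xyz":[0,0,0],"twist":[0,0,0]},{"grip":1,"xyz":[0,0,0],"twist":[0,0,0]},{"grip":1,"xyz":[0,0,0],"twist":[0,0,0]},{"grip":1,"xyz":[0,0,0],"twist":[0,0,0]}]'>/dev/null; python3 s.py;python3 -m inch '[{"grip":1,"xyz":[0,0,0],"twist":[0,0,0]},{"grip":1,"xyz":[0,0,0],"twist":[0,0,0]},{"grip":1,"xyz":[0,0,0],"twist":[0,0,0]},{"grip":1,"xyz":[0,0,0],"twist":[0,0,0]}]' >/dev/null; python3 s.py
```

```text
yaw 70.61 j6 0.565 pos [0.5748 0.1753 0.0967] F [-0.97 -1.35  4.98] M [-0.152  0.249  0.405] g 0.0106 t 7.5333
yaw 70.6 j6 0.565 pos [0.5748 0.1753 0.0967] F [-1.92 -1.17  5.62] M [-0.182  0.248  0.44 ] g 0.0108 t 7.8667
```

```bash
python3 -m inch '[{"grip":1,"xyz":[0,0,0],"twist":[0,0,-0.025]},{"grip":1,"xyz":[0,0,0],"twist":[0,0,-0.025]},{"grip":1,"xyz":[0,0,0],"twist":[0,0,-0.025]},{"grip":1,"xyz":[0,0,0],"twist":[0,0,-0.025]},{"grip":1,"xyz":[0,0,0],"twist":[0,0,-0.025]},{"grip":1,"xyz":[0,0,0],"twist":[0,0,-0.025]},{"grip":1,"xyz":[0,0,0],"twist":[0,0,-0.025]},{"grip":1,"xyz":[0,0,0],"twist":[0,0,-0.025]},{"grip":1,"xyz":[0,0,0],"twist":[0,0,-0.025]},{"grip":1,"xyz":[0,0,0],"twist":[0,0,-0.025]}]'>/dev/null; python3 s.py; python3 -m inch '[{"grip":1,"xyz":[0,0,0],"twist":[0,0,-0.025]},{"grip":1,"xyz":[0,0,0],"twist":[0,0,-0.025]},{"grip":1,"xyz":[0,0,0],"twist":[0,0,-0.025]},{"grip":1,"xyz":[0,0,0],"twist":[0,0,-0.025]},{"grip":1,"xyz":[0,0,0],"twist":[0,0,-0.025]},{"grip":1,"xyz":[0,0,0],"twist":[0,0,-0.025]},{"grip":1,"xyz":[0,0,0],"twist":[0,0,-0.025]},{"grip":1,"xyz":[0,0,0],"twist":[0,0,-0.025]},{"grip":1,"xyz":[0,0,0],"twist":[0,0,-0.025]},{"grip":1,"xyz":[0,0,0],"twist":[0,0,0]}]'>/dev/null; python3 s.py
python3 - <<'E'
from h import *
o=[]
for n in("wrist","side"):
    im=camera(n); cv2.imwrite(f"pics/{n}3.png",im); o.append(im[180:420,130:430] if n=="wrist" else cv2.resize(im[230:310,218:318],None,fx=3,fy=3,interpolation=2))
cv2.imwrite("pics/c3.png",np.hstack(o))
E
```

```text
yaw 115.73 j6 -0.2231 pos [0.5745 0.1753 0.0967] F [-0.59 -0.99  6.08] M [-0.165  0.349 -0.071] g 0.0108 t 8.7
yaw -203.8 j6 -0.9295 pos [0.5743 0.1752 0.0967] F [-1.68 -1.43  6.57] M [-0.211  0.303 -0.051] g 0.0104 t 9.5333
```

View pics/c3.png

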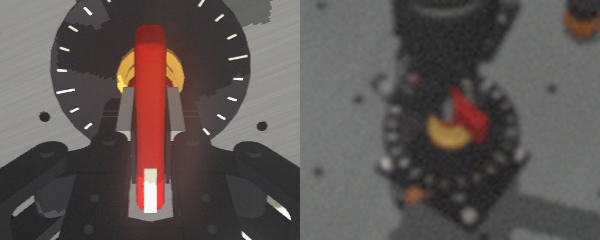

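The bar is still squarely in the grip at (150,110), but the fingers hide the mark. I'll turn 11° more, release, lift and look.

```bash
python3 -m inch '[{"grip":1,"xyz":[0,0,0],"twist":[0,0,-0.016]},{"grip":1,"xyz":[0,0,0],"twist":[0,0,-0.016]},{"grip":1,"xyz":[0,0,0],"twist":[0,0,-0.016]},{"grip":1,"xyz":[0,0,0],"twist":[0,0,-0.014]},{"grip":1,"xyz":[0,0,0],"twist":[0,0,0]},{"grip":1,"xyz":[0,0,0],"twist":[0,0,0]}]'>/dev/null; python3 s.py
python3 -m inch '[{"grip":0,"xyz":[0,0,0],"twist":[0,0,0]},{"grip":0,"xyz":[0,0,0],"twist":[0,0,0]},{"grip":0,"xyz":[0,0,0],"twist":[0,0,0]},{"grip":0,"xyz":[0,0,0],"twist":[0,0,0]},{"grip":0,"xyz":[0,0,0],"twist":[0,0,0]},{"grip":0,"xyz":[0,0,0],"twist":[0,0,0]},{"grip":0,"xyz":[0,0,0],"twist":[0,0,0]}]'; python3 s.py
python3 -m inch '[{"grip":0,"xyz":[0,0,-0.18],"twist":[0,0,0]},{"grip":0,"xyz":[0,0,-0.18],"twist":[0,0,0]},{"grip":0,"xyz":[0,0,-0.18],"twist":[0,0,0]},{"grip":0,"xyz":[0,0,-0.18],"twist":[0,0,0]},{"grip":0,"xyz":[0,0,-0.18],"twist":[0,0,0]},{"grip":0,"xyz":[0,0,-0.18],"twist":[0,0,0]},{"grip":0,"xyz":[0,0,-0.18],"twist":[0,0,0]},{"grip":0,"xyz":[0,0,-0.18],"twist":[0,0,0]},{"grip":0,"xyz":[0,0,0],"twist":[0,0,0]},{"grip":0,"xyz":[0,0,0],"twist":[0,0,0]}]'>/dev/null; python3 s.py
python3 - <<'E'
from h import *
m=camera_model("wrist");im=camera("wrist");cv2.imwrite("pics/w4.png",im)
cv2.imwrite("pics/w4c.png",cv2.resize(im[110:280,190:380],None,fx=3.5,fy=3.5,interpolation=2))
meas(im,m,(.5746,.1753))
E
```

```text
yaw -192.82 j6 -1.121 pos [0.5743 0.1751 0.0967] F [-1.83 -2.05  5.65] M [-0.257  0.384 -0.065] g 0.0108 t 10.1333
clock: 10.72
ee_pos: [0.5745, 0.1754, 0.0962]
tool_rot: [-0.351, -3.122, 0.0]
ft_force: [-0.6, -1.1, 0.3]
grip_width: 0.0855
gripper_force: 0.0
yaw -192.84 j6 -1.1207 pos [0.5745 0.1754 0.0962] F [-0.56 -1.05  0.34] M [-0.029  0.016 -0.024] g 0.0855 t 10.7167
yaw 167.16 j6 -1.1207 pos [0.575  0.1755 0.2049] F [-1.02  0.7  -0.19] M [ 0.007 -0.03   0.027] g 0.0854 t 11.55
dial centre [0.5751 0.1748 0.0476] 340
stripe mean [0.6009 0.1686] ang -13.56 n 214 r 0.0266
```

View pics/w4c.png

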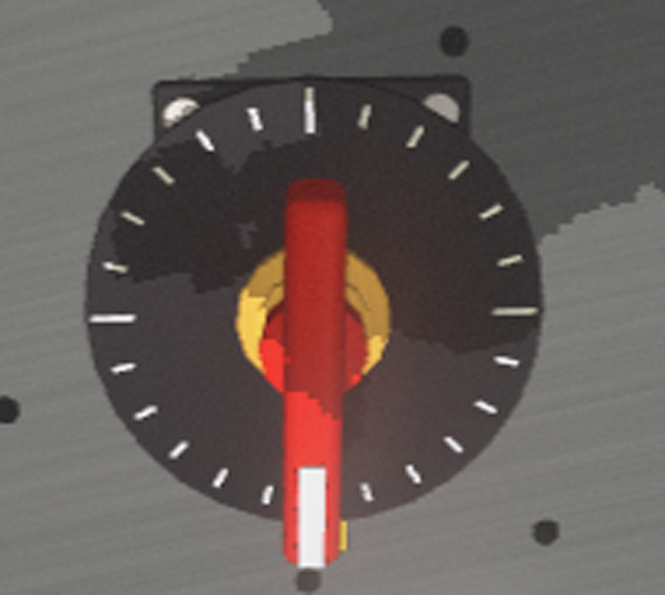

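The bar is centred at crop column 313, and a sliver of the yellow tab shows only to its right, at (344,535). So the pointer needs to go slightly further anticlockwise. I'll use the dial ticks as a protractor across both wrist pictures.

Run:
```python
from h import *
from scipy.spatial.transform import Rotation as Ro
def T(rv,p): M=np.eye(4);M[:3,:3]=cv2.Rodrigues(np.array(rv,float))[0];M[:3,3]=np.ravel(p);return M
s=state();mw=camera_model("wrist");Tct=T(mw["rvec"],mw["tvec"])@T(s["tool_rot"],s["ee_pos"])
m1=Tct@np.linalg.inv(T([-1.39723159,-2.81329692,5.588e-4],[.57204281,.17505753,.23103853]))
M1=dict(intrinsics=mw["intrinsics"],rvec=cv2.Rodrigues(m1[:3,:3])[0],tvec=m1[:3,3])
for f,m in(("w1",M1),("w4",mw)):
    im=cv2.imread(f"pics/{f}.png");print(f);c=meas(im,m,(.5747,.1754))
    g=cv2.cvtColor(im,cv2.COLOR_BGR2HSV);yy,xx=np.indices(im.shape[:2]);uv=np.c_[xx.ravel(),yy.ravel()]
    V=plane(m,uv,.062)[:,:2]-c;r=np.hypot(*V.T);a=np.degrees(np.arctan2(V[:,1],V[:,0]))
    t=(r<.052)&(r>.042)&(g[...,1].ravel()<60)&(g[...,2].ravel()>150)
    away=np.abs((a-(-52 if f=="w1" else -13)+180)%360-180)>25
    z=np.exp(1j*np.radians(a[t&away]*24)).mean();print("tick phase mod15",(np.degrees(np.angle(z))/24).round(2),abs(z).round(2))
    Y=mask(im,"yellow").ravel()&(r>.05)&(r<.068);print("tab ang",np.sort(a[Y])[[0,-1]].round(2),a[Y].mean().round(2),Y.sum(),"r",r[Y].min().round(3),r[Y].max().round(3))
    Y=mask(im,"yellow").ravel()&(r>.035)&(r<.05);print("line ang",a[Y].mean().round(2) if Y.any() else None,Y.sum())
    B=plane(m,uv,.12)[:,:2]-c; rb=np.hypot(*B.T)
    R=mask(im,"red").ravel()|((g[...,1].ravel()<60)&(g[...,2].ravel()>200)&(np.abs(xx.ravel()-280)<8))
    d0=np.radians(-52.5 if f=="w1" else -13);e=np.array([np.cos(d0),np.sin(d0)]);n=np.array([-e[1],e[0]])
    l,w=B@e,B@n
    mid=[];L=[]
    for lo in np.arange(.014,.034,.002):
        k=R&(l>lo)&(l<lo+.002)&(np.abs(w)<.012)
        if k.any(): mid.append((w[k].min()+w[k].max())/2);L.append(lo+.001)
    for lo in np.arange(-.032,-.018,.002):
        k=R&(l>lo)&(l<lo+.002)&(np.abs(w)<.012)
        if k.any(): mid.append((w[k].min()+w[k].max())/2);L.append(lo+.001)
    p=np.polyfit(L,mid,1);print("bar dir",(np.degrees(d0)+np.degrees(p[0])).round(2),"offset",p[1].round(5))
```

```text
w1
dial centre [0.5743 0.175  0.0475] 268
mark -12.57 r 0.033 0.064 own axis 168.58
stripe mean [0.5913 0.1538] ang -51.24 n 161 r 0.0271
tick phase mod15 3.27 0.86
tab ang [-19.35  -5.49] -12.47 149 r 0.05 0.064
line ang -12.81 81
bar dir -51.52 offset 0.00014
w4
dial centre [0.5739 0.1746 0.0475] 348
stripe mean [0.5996 0.1685] ang -13.48 n 214 r 0.0264
tick phase mod15 3.24 0.96
tab ang [-5.64 -5.19] -5.42 5 r 0.058 0.062
line ang None 0
bar dir -14.6 offset -0.00025
```

```bash
cat > b.py <<'E'
import sys
from h import *
f=sys.argv[1];m=camera_model("wrist");im=camera("wrist");cv2.imwrite(f"pics/{f}.png",im)
c=meas(im,m,(.5745,.175))
g=cv2.cvtColor(im,cv2.COLOR_BGR2HSV);yy,xx=np.indices(im.shape[:2]);uv=np.c_[xx.ravel(),yy.ravel()]
V=plane(m,uv,.062)[:,:2]-c;r=np.hypot(*V.T);a=np.degrees(np.arctan2(V[:,1],V[:,0]))
k=mask(im,"yellow").ravel()&(np.abs(a+13)<25)
for lo,hi in((.034,.042),(.042,.05),(.05,.066)):
    q=k&(r>lo)&(r<hi)
    if q.any(): print("mark",lo,a[q].mean().round(2),a[q].min().round(2),a[q].max().round(2),q.sum())
S,Vv=g[...,1],g[...,2]
w=((S<60)&(Vv>185)).astype(np.uint8);B=plane(m,uv,.12)[:,:2]-c
n,lab,st,_=cv2.connectedComponentsWithStats(w)
for i in range(1,n):
    q=(lab==i).ravel();b=B[q]
    if q.sum()>60 and np.hypot(*b.mean(0))<.04:
        ev=np.linalg.eigh(np.cov(b.T))[1][:,1];print("stripe",np.degrees(np.arctan2(*b.mean(0)[::-1])).round(2),"own axis",np.degrees(np.arctan(ev[1]/ev[0])).round(2),q.sum())
E
python3 -m inch '[{"grip":0,"xyz":[0,0.3,-0.1],"twist":[0,0,0]},{"grip":0,"xyz":[0,0.3,0],"twist":[0,0,0]},{"grip":0,"xyz":[0,0.2,0],"twist":[0,0,0]},{"grip":0,"xyz":[0,0,0],"twist":[0,0,0]},{"grip":0,"xyz":[0,0,0],"twist":[0,0,0]},{"grip":0,"xyz":[0,0,0],"twist":[0,0,0]}]'>/dev/null; python3 b.py w5
python3 -m inch '[{"grip":0,"xyz":[0,-0.4,0],"twist":[0,0,0]},{"grip":0,"xyz":[0,-0.4,0],"twist":[0,0,0]},{"grip":0,"xyz":[0,-0.4,0],"twist":[0,0,0]},{"grip":0,"xyz":[0,-0.4,0],"twist":[0,0,0]},{"grip":0,"xyz":[0,0,0],"twist":[0,0,0]},{"grip":0,"xyz":[0,0,0],"twist":[0,0,0]},{"grip":0,"xyz":[0,0,0],"twist":[0,0,0]}]'>/dev/null; python3 b.py w6
python3 -c "
import cv2,numpy as np
cv2.imwrite('pics/w56.png',np.hstack([cv2.imread(f'pics/w{i}.png')[100:300,x:x+390] for i,x in((5,0),(6,170))]))"
```

```text
dial centre [0.5754 0.1748 0.0478] 317
mark -11.66 r 0.033 0.063 own axis 169.98
stripe mean [0.6008 0.1684] ang -14.05 n 206 r 0.0262
mark 0.034 -12.4 -14.55 -9.47 29
mark 0.042 -12.01 -14.81 -8.73 46
mark 0.05 -11.49 -17.71 -4.67 155
stripe -14.07 own axis -13.62 212
dial centre [0.5752 0.1747 0.0477] 288
mark -13.74 r 0.034 0.063 own axis 165.93
stripe mean [0.6007 0.1688] ang -12.94 n 208 r 0.0262
mark 0.034 -13.75 -15.5 -12.06 22
mark 0.042 -13.33 -14.43 -11.95 20
mark 0.05 -13.79 -18.95 -8.65 107
stripe -12.97 own axis -13.43 209
```

View pics/w56.png

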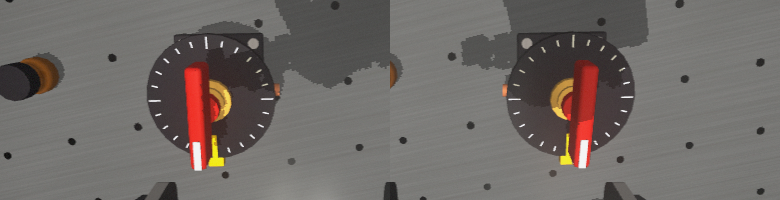

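Side-on wrist views: the unobstructed one puts the mark at −12.2°. Both put the pointer stripe at −13.5°, which is about 1 mm off at the tip and within the mark's roughly 4 mm width. The hand is clear of everything, so I'll hand in.

```bash
python3 -c "
from cell import *
print(state()['clock'],close_job())"
```

```text
the job is handed in; nothing more can be done
12.7833 None
```

I closed the red valve to about 0.43 N m against its seat, opened it about 97° anticlockwise until the pointer stood over the yellow mark (about 1.3° clockwise of its centre), let go, and handed the job in at 12.8 s with nothing else touched; no verdict was returned.

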